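Load an injector nozzle into the inspection carousel and index it

TASK

Stand the green-capped injector nozzle upright in the empty carousel pocket at the yellow loading arrow, setting it down gently with the cap up, and let go. Then turn the carousel by its orange hub handle one click counterclockwise (seen from above), so that the nozzle arrives at the blue inspection mark and the next empty pocket comes to the arrow. Leave the red-capped nozzle standing where it is.

Things in the scene. Friction and masses are not known exactly. Their poses are not given: they have to be found in the camera images.
- nozzle_green: The nozzle to load: upright round part, 70 mm tall, 0.16 kg. Steel body 26 mm in diameter, tapering from 30 mm up; green plastic cap, 20 mm in diameter, from 36 to 70 mm (grip it here). Origin: centre of its underside; z up. It stands on the bench (z = 0) to the robot's right of the carousel, near a red-capped twin, a steel socket and a lying screwdriver, at least 80 mm between centres.
- nozzle_red: The bystander nozzle: same shape and size, red cap. Origin at the centre of its underside, z up. Leave it alone (it may be shifted by less than 30 mm).
- pocket (a point): Centre of the floor of the pocket to load, at the yellow arrow at the start; turns with the wheel. Floor 45 mm above the bench; pockets are black cups 44 mm inside, 52 outside, 20 deep, six on a 216 mm wheel. z up; x points to the wheel axis, 72 mm away. Both neighbour pockets are empty; the three far ones hold grey-capped nozzles, fixed, tops 70 mm above the floors. White foot: 310 mm round, 10 thick.
- wheel (a joint): Wheel turn, rad, counterclockwise from above positive; about 0 at the start. Spring clicks every 1.047, five from -2.094 to 2.094; about 0.15 N m leads out of a click, and past half way the spring draws it into the next. Orange bar handle on the wheel axis: 62 mm long along the pocket frame's x, 16 wide along its y, underside 69 and top 99 mm above the pocket floor, on a 14 mm neck; grip across the 16 mm. It turns with the wheel.
Mind the look-alikes: they are no part of the job. What is shaped like the nozzle_green but purple is not meant.

How it is judged:
By the outcome, as a careful person would: the job done as asked, in the order asked, and still so for the second after the job is handed in, with the robot touching nothing.
It also fails if it takes over 50 s, if anything falls off the work surface, if the arm or the gripper's body presses on something with over 40 N, if the wrist force passes 120 N, or if a joint passes its speed limit or range.

ROBOT

A 7-joint arm with a two-finger parallel gripper is mounted at the origin on the work surface. World frame = base frame: x ahead of the robot, y to its left, z up, the work surface at z = 0. Lengths are in m, angles in rad, forces in N, time in s.
With the tool pointing down it reaches from about 0.4 to 0.85 m from the base axis. Payload 10.4 kg.
Tool frame: the origin (TCP) lies on the mounting face of the last link; the fingertips stand r.tips_ahead ahead of it and the grasp point (between the pads) lies 164 mm ahead of it (r.tips_ahead is the distance from the TCP to the fingertips, in m); z points along the fingers, y is the line along which they close (so a half turn about z gives the same grasp; the last joint's range is limited). The gripper opens to 87 mm and grips with 3 to 60 N. Pads are 19 mm wide; open, the fingers measure 117 mm over their backs; the gripper's body (75 mm by 190 mm) begins 51 mm behind the grasp point.
Start: joints at [-0.023, 0.332, -0.065, 1.46, 0.022, 1.35, -0.088], TCP at [0.625, 0, 0.405] pointing down, gripper open.
Joint ranges: [-2.6, 2.6], [-0.5, 2.12], [-1.47, 1.34], [0.16, 2.42], [-1.27, 4.41], [0.06, 2.06], [-2.6, 2.6]. Speed limits (rad/s): [2.22, 2.22, 2.79, 2.79, 3.14, 3.14, 3.14].

INTERFACE

Orientations are given as a unit quaternion [x, y, z, w].
In Python, from bench import telemetry, imaging, job, r gives the robot as it stands.
- The arm moves only by the tool move_arm, never from a script. Its argument "steps" is a list of rows, each an object of numbers: "dx", "dy", "dz": the shift along the tool's x, y, z in cm; "spin": the turn about the tool's z in rad. In form: [{"dx": .., "dy": .., "dz": .., "spin": ..}, ...]. A call has 1 to 12 rows; each row shifts and turns the commanded pose from where the row before left it, along the tool's axes as they then stand; what a row does not reach is not made up. A row lasts 1/10 s, in which the tool goes at most 50 mm and 8.59 degrees, less where a joint would pass 70% of its speed; a pose out of reach is approached as far as the arm can. A call with a gripper value outside its range is refused whole. "claw" is the finger opening in cm, from 0 to 8.7, set as the call begins (left out, the last holds). The fingers move at their own pace and stop on an object; "squeeze" is the grip in N (left out, the last holds). Time passes only in rows, so rows that do not move let the fingers close. It gives the time, the measured TCP pose, the force, the opening and the grip force at its end, in the units of the state.
- telemetry.read_state(): the state, without advancing time (a new reading comes with each control period).
- imaging.camera(name): name is "scene" or "side" or "wrist"; returns a dict with "img" (384x512x3 uint8, red, green, blue), "camera_matrix" (3x3 intrinsics, pixels), "R" (3x3) and "t" (3): a world point X has camera coordinates R X + t. Camera axes: x right, y down, z forward; pixel columns grow to the right and rows downward; lengths in m; the calibration is good to about 2 mm. A picture is of the moment at which its call begins. There is no depth.
- job.close_job(): hands the job in; it is judged then, once.
The state is a dict: "time": time; "joint_positions": joint angles; "joint_vel": joint speeds; "joint_torque": joint torques, N m; "ee_pos": TCP position; "eef_rot": TCP orientation; "ft_force": force on the tool from outside, world axes, zero at the start; "torque": the same for the moment, N m; "width": finger opening in m; "grip_force": force on a finger pad.
Only numpy, scipy, OpenCV 4.12 (cv2) and the standard library are available. Lean on these libraries where they do the work, as an engineer would, in place of code of your own. Each camera call takes 0.05 s, during which the arm holds its last target. There are 200 camera calls.

## Working session

There is one attempt and no reset: what is moved stays moved. The work goes in short steps, Python scripts to look and compute and a tool call to move; the robot and the scene stay as the last step left them, time stands still between calls to the robot, and variables do not carry over. Pictures are saved under pics/ and viewed, at most 10 in all, crops included, and the job is handed in when it is done.

Besides the shell and the picture viewer there is one more tool, called as name(argument=value, ...), one argument or row to a line, values as JSON. move_arm: Moves the arm, as the interface text tells. Its arguments: {"type":"object","properties":{"steps":{"type":"array","items":{"type":"object","properties":{"dx":{"type":"number"},"dy":{"type":"number"},"dz":{"type":"number"},"spin":{"type":"number"}}}},"claw":{"type":"number"},"squeeze":{"type":"number"}},"required":["steps"]}

```bash
ls; mkdir -p pics; python3 - <<'E'
from bench import telemetry, imaging, job, r
import cv2, numpy as np
s=telemetry.read_state(); print({k:np.round(v,3) for k,v in s.items()}, r.tips_ahead)
a=[]
for n in("scene","side","wrist"):
    c=imaging.camera(n); np.savez(n+".npz",**c); print(n,np.round(c["camera_matrix"],1).tolist(),np.round(-c["R"].T@c["t"],3),np.round(c["R"][2],2))
    cv2.imwrite(f"pics/{n}0.png",c["img"][...,::-1])
E
```

```text
pics
{'time': np.float64(0.0), 'joint_positions': array([-0.023,  0.333, -0.065,  1.461,  0.022,  1.35 , -0.088]), 'joint_vel': array([-0.002, -0.002,  0.001, -0.001, -0.001,  0.001, -0.   ]), 'joint_torque': array([-0.0000e+00, -6.2325e+01,  2.4000e-02, -3.8989e+01, -6.1000e-02,
        4.0000e-02,  0.0000e+00]), 'ee_pos': array([0.625, 0.   , 0.404]), 'eef_rot': array([ 0.707,  0.707, -0.001, -0.   ]), 'ft_force': array([ 0.764,  0.438, -0.535]), 'torque': array([-0.015,  0.007, -0.044]), 'grip_force': np.float64(0.0), 'width': np.float64(0.087)} 0.1822
scene [[494.0, 0.0, 244.3], [0.0, 494.0, 192.6], [0.0, 0.0, 1.0]] [ 0.955 -0.85   0.768] [-0.37  0.68 -0.63]
side [[398.9, 0.0, 249.6], [0.0, 398.9, 197.1], [0.0, 0.0, 1.0]] [ 0.257 -0.786  0.59 ] [ 0.3   0.77 -0.56]
wrist [[289.2, 0.0, 253.0], [0.0, 289.2, 191.5], [0.0, 0.0, 1.0]] [0.625 0.075 0.384] [-0.   -0.27 -0.96]
```

View pics/scene0.png

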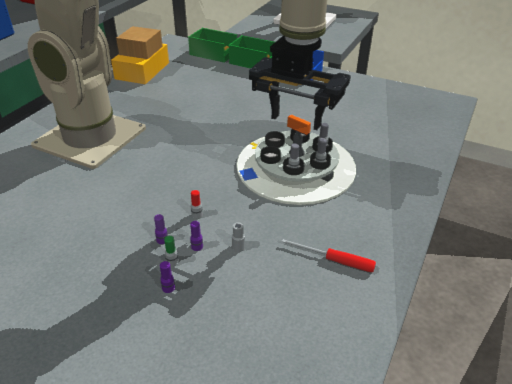

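View pics/side0.png

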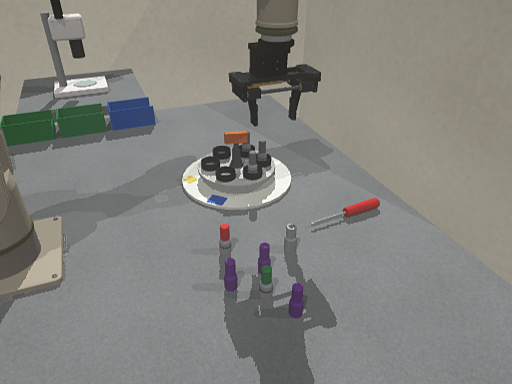

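View pics/wrist0.png

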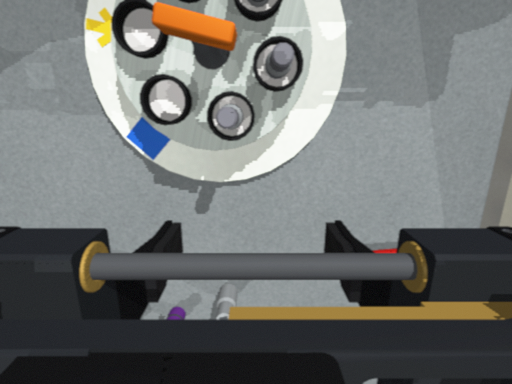

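The scene view shows the green nozzle at about (170,247), with purple look-alikes at (160,229), (196,236) and (167,277), the red at (196,202) and the socket at (238,236). In the side view green is at (266,279), red at (225,236). The wrist view shows the arrow pocket at (141,28), the handle at (195,25) and the blue mark at (148,138).

```bash
cat > h.py <<'E'
import numpy as np, cv2
def ray(c,uv):
    d=c["R"].T@np.linalg.inv(c["camera_matrix"])@np.array([*uv,1.]); return -c["R"].T@c["t"],d/np.linalg.norm(d)
def plane(c,uv,z):
    o,d=ray(c,uv); return o+d*(z-o[2])/d[2]
def tri(c1,u1,c2,u2):
    (a,d),(b,e)=ray(c1,u1),ray(c2,u2)
    s=np.linalg.lstsq(np.c_[d,-e],b-a,rcond=None)[0]; p,q=a+s[0]*d,b+s[1]*e
    return (p+q)/2,np.linalg.norm(p-q)
H={"green":(45,85),"purple":(130,155),"red":(0,5),"orange":(6,17),"yellow":(22,35),"blue":(108,125)}
def blobs(c,col,amin=12,smin=110,vmin=40):
    h=cv2.cvtColor(c["img"],cv2.COLOR_RGB2HSV); lo,hi=H[col]
    m=cv2.inRange(h,(lo,smin,vmin),(hi,255,255))
    n,l,st,ce=cv2.connectedComponentsWithStats(m)
    return [(np.round(ce[i],1),st[i].tolist()) for i in range(1,n) if st[i][4]>=amin],l
E
python3 - <<'E'
from h import *
C={n:dict(np.load(n+".npz")) for n in("scene","side","wrist")}
for n in C:
    for col in H:
        print(n,col,[(b[0].tolist(),b[1]) for b in blobs(C[n],col)[0]][:8])
E
```

```text
scene green [([101.4, 26.4], [99, 24, 5, 7, 17]), ([229.4, 47.1], [189, 28, 86, 40, 2166]), ([17.4, 87.3], [0, 60, 43, 57, 1544]), ([169.2, 244.0], [165, 236, 10, 17, 136])]
scene purple [([159.8, 226.2], [155, 215, 12, 22, 194]), ([195.7, 235.9], [191, 221, 12, 30, 261]), ([160.1, 240.7], [157, 238, 7, 6, 34]), ([166.4, 276.8], [160, 261, 15, 32, 321])]
scene red [([28.2, 1.1], [20, 0, 15, 4, 39]), ([195.1, 197.4], [191, 190, 9, 16, 132]), ([350.8, 259.8], [326, 248, 50, 24, 603])]
scene orange [([139.0, 42.1], [116, 27, 46, 32, 1091]), ([298.7, 124.3], [287, 115, 24, 20, 311])]
scene yellow [([143.0, 61.7], [137, 59, 13, 6, 29]), ([253.5, 145.0], [250, 142, 7, 7, 28])]
scene blue [([4.7, 21.2], [0, 0, 14, 40, 374]), ([317.2, 60.1], [311, 50, 13, 22, 235]), ([248.1, 173.7], [240, 168, 17, 12, 137])]
side green [([64.3, 123.9], [56, 109, 26, 28, 138]), ([26.9, 128.0], [0, 110, 56, 36, 1279]), ([266.5, 268.5], [262, 266, 10, 6, 40])]
side purple [([264.6, 245.3], [261, 243, 8, 6, 37]), ([229.8, 261.4], [225, 258, 10, 8, 53]), ([264.5, 261.8], [259, 259, 11, 6, 41]), ([231.9, 277.9], [225, 273, 12, 10, 41]), ([296.8, 296.9], [290, 283, 13, 27, 212]), ([295.0, 313.8], [289, 310, 13, 8, 56])]
side red [([361.5, 206.5], [343, 198, 37, 19, 342]), ([224.2, 231.8], [220, 224, 9, 17, 139])]
side orange [([235.8, 136.9], [224, 131, 24, 13, 267])]
side yellow [([190.0, 178.9], [183, 176, 13, 7, 41])]
side blue [([130.5, 113.2], [107, 98, 48, 33, 1190]), ([216.6, 199.5], [207, 195, 20, 10, 120])]
wrist green []
wrist purple [([177.8, 311.5], [169, 307, 16, 12, 102]), ([173.8, 317.7], [168, 316, 13, 4, 46])]
wrist red [([385.6, 250.7], [372, 249, 26, 4, 88])]
wrist orange [([194.1, 26.1], [152, 2, 85, 49, 2435])]
wrist yellow [([101.4, 26.5], [86, 8, 27, 39, 513])]
wrist blue [([147.5, 138.0], [127, 118, 43, 41, 881])]
```

```bash
python3 - <<'E'
from h import *
C={n:dict(np.load(n+".npz")) for n in("scene","side","wrist")}
H["green"]=(40,90);H["purple"]=(125,160)
for n in("scene","side"):
    for col in("green","purple","red"):
        for b in blobs(C[n],col,30,70,20)[0]:
            x,y,w,h,a=b[1]
            if w<30 and y>180: print(n,col,b[1],"cap top-half z.053",np.round(plane(C[n],(x+w/2-.5,y+h/2-.5),.053),4),"centroid",b[0])
f=lambda n,c,x0=0,x1=999:[b[0] for b in blobs(C[n],c)[0] if x0<b[0][0]<x1][-1]
print("red",tri(C["scene"],(195.1,197.4),C["side"],(224.2,231.8)))
print("handle tri",tri(C["scene"],(298.7,124.3),C["side"],(235.8,136.9)),"wrist ztop",plane(C["wrist"],(194.1,26.1),.144), plane(C["scene"],(298.7,124.3),.131),plane(C["side"],(235.8,136.9),.131))
for k,z in (("yellow",.011),("blue",.011)):
    print(k,[np.round(plane(C[n],{("scene","yellow"):(253.5,145),("side","yellow"):(190,178.9),("wrist","yellow"):(101.4,26.5),("scene","blue"):(248.1,173.7),("side","blue"):(216.6,199.5),("wrist","blue"):(147.5,138)}[n,k],z),4) for n in C])
# pockets in the wrist view: dark rings
g=cv2.cvtColor(C["wrist"]["img"],cv2.COLOR_RGB2GRAY); m=(g<60).astype(np.uint8); m[220:]=0
cs,_=cv2.findContours(m,cv2.RETR_CCOMP,cv2.CHAIN_APPROX_NONE)
for c in cs:
    if len(c)>40:
        e=cv2.fitEllipse(c); print("ring",np.round(e[0],1),np.round(e[1],1),np.round(plane(C["wrist"],e[0],.065),4))
# foot
h=cv2.cvtColor(C["side"]["img"],cv2.COLOR_RGB2HSV)
E
```

```text
scene green [164, 236, 11, 18, 155] cap top-half z.053 [ 0.4838 -0.2952  0.053 ] centroid [169.2 244. ]
scene purple [154, 214, 13, 30, 266] cap top-half z.053 [ 0.4399 -0.2647  0.053 ] centroid [159.6 228.6]
scene purple [190, 221, 13, 30, 301] cap top-half z.053 [ 0.5186 -0.2478  0.053 ] centroid [195.6 236. ]
scene purple [160, 261, 15, 32, 357] cap top-half z.053 [ 0.5289 -0.3676  0.053 ] centroid [166.4 277. ]
scene red [191, 190, 10, 17, 140] cap top-half z.053 [ 0.453  -0.1453  0.053 ] centroid [195.1 197.7]
side green [261, 265, 11, 20, 177] cap top-half z.053 [ 0.4823 -0.2941  0.053 ] centroid [266.1 274.4]
side purple [258, 243, 13, 24, 223] cap top-half z.053 [ 0.5007 -0.2417  0.053 ] centroid [263.8 254.7]
side purple [224, 258, 13, 26, 270] cap top-half z.053 [ 0.423  -0.2591  0.053 ] centroid [229.8 271.2]
side purple [225, 283, 12, 8, 64] cap top-half z.053 [ 0.4104 -0.2981  0.053 ] centroid [230.6 287.2]
side purple [289, 283, 15, 35, 390] cap top-half z.053 [ 0.5063 -0.3703  0.053 ] centroid [296.2 300.4]
side red [220, 224, 10, 17, 153] cap top-half z.053 [ 0.4502 -
[... 327 characters left out ...]
31     ]
yellow [array([0.444 , 0.1622, 0.011 ]), array([0.4507, 0.1653, 0.011 ]), array([0.4497, 0.1673, 0.011 ])]
blue [array([0.4911, 0.0393, 0.011 ]), array([0.4888, 0.0395, 0.011 ]), array([0.4903, 0.0402, 0.011 ])]
ring [230.5 115.8] [45.2 46.7] [0.6006 0.0686 0.065 ]
ring [231.5 115.5] [40.8 42.1] [0.6017 0.0689 0.065 ]
ring [165.6  99.5] [46.6 51.5] [0.5327 0.0851 0.065 ]
ring [166.8  99.6] [38.  43.1] [0.534 0.085 0.065]
ring [209.9  55.1] [21.7 37.8] [0.581 0.128 0.065]
ring [277.4  63.6] [46.8 53.3] [0.6495 0.1201 0.065 ]
ring [276.9  64.4] [42.3 46.7] [0.649  0.1194 0.065 ]
ring [257.7  -5.8] [44.7 47.9] [0.6291 0.1817 0.065 ]
ring [139.5  28.3] [46.  58.1] [0.5124 0.1522 0.065 ]
```

Green is at about (0.483, -0.295), and both views agree. The pocket is at about (0.511, 0.153) and the wheel axis at (0.581, 0.135). Closing along world x, which is the tool's current y, keeps the fingers clear of the purples. I'll move above the nozzle.

move_arm(
  steps=[
    {"dx": -2.95, "dy": -1.42},
    {"dx": -2.95, "dy": -1.42},
    {"dx": -2.95, "dy": -1.42},
    {"dx": -2.95, "dy": -1.42},
    {"dx": -2.95, "dy": -1.42},
    {"dx": -2.95, "dy": -1.42},
    {"dx": -2.95, "dy": -1.42},
    {"dx": -2.95, "dy": -1.42},
    {"dx": -2.95, "dy": -1.42},
    {"dx": -2.95, "dy": -1.42},
    {"dz": 3},
    {"dz": 2},
  ],
  claw=5,
  squeeze=15,
)

```text
$.steps[0]: bad value
```

```bash
cat > look.py <<'E'
import sys
from bench import telemetry, imaging
from h import *
def get(n,k):
    c=imaging.camera(n); cv2.imwrite(f"pics/{n}{k}.png",c["img"][...,::-1]); return c
def st():
    s=telemetry.read_state(); print({k:np.round(s[k],4).tolist() for k in("time","joint_positions","ee_pos","eef_rot","ft_force","width","grip_force")})
E
python3 - <<'E'
from look import *
st(); c=get("wrist",1); H["green"]=(40,90);H["purple"]=(125,160)
for col in("green","purple","red"):
  for b in blobs(c,col,30,70,20)[0]: print(col,b, np.round(plane(c,b[0],.06),4))
E
```

```text
{'time': 0.15, 'joint_positions': [-0.0226, 0.3327, -0.0647, 1.4607, 0.0216, 1.3499, -0.0884], 'ee_pos': [0.6249, 0.0, 0.4042], 'eef_rot': [0.7071, 0.7071, -0.0004, -0.0003], 'ft_force': [-0.0831, 0.4646, -0.4442], 'width': 0.0871, 'grip_force': 0.0}
purple (array([176.4, 313.9]), [167, 307, 19, 14, 196]) [ 0.5235 -0.185   0.06  ]
red (array([385.6, 250.5]), [373, 248, 25, 5, 93]) [ 0.7886 -0.0925  0.06  ]
```

The rows need all four fields, so I'll resend with them filled in.

move_arm(
  steps=[
    {"dx": -2.95, "dy": -1.42, "dz": 0, "spin": 0},
    {"dx": -2.95, "dy": -1.42, "dz": 0, "spin": 0},
    {"dx": -2.95, "dy": -1.42, "dz": 0, "spin": 0},
    {"dx": -2.95, "dy": -1.42, "dz": 0, "spin": 0},
    {"dx": -2.95, "dy": -1.42, "dz": 0, "spin": 0},
    {"dx": -2.95, "dy": -1.42, "dz": 0, "spin": 0},
    {"dx": -2.95, "dy": -1.42, "dz": 0, "spin": 0},
    {"dx": -2.95, "dy": -1.42, "dz": 0, "spin": 0},
    {"dx": -2.95, "dy": -1.42, "dz": 0, "spin": 0},
    {"dx": -2.95, "dy": -1.42, "dz": 0, "spin": 0},
    {"dx": 0, "dy": 0, "dz": 3, "spin": 0},
    {"dx": 0, "dy": 0, "dz": 2, "spin": 0},
  ],
  claw=5,
  squeeze=15,
)

```text
time: 1.4
ee_pos: [0.4821, -0.2961, 0.3536]
eef_rot: [0.708, 0.706, -0.0, -0.0]
ft_force: [-0.2, 1.2, 0.2]
width: 0.0498
grip_force: 0.0
```

```bash
python3 - <<'E'
from look import *
st(); c=get("wrist",1); H["green"]=(40,90);H["purple"]=(125,160)
for col in("green","purple","red"):
  for b in blobs(c,col,30,70,20)[0]: print(col,b, np.round(plane(c,b[0],.06),4))
c=get("scene",1)
E
```

```text
{'time': 1.4, 'joint_positions': [0.3643, 0.2337, 0.1224, 1.6977, -0.0301, 1.2123, 0.4917], 'ee_pos': [0.4821, -0.2961, 0.3536], 'eef_rot': [0.7079, 0.7063, -0.0001, -0.0001], 'ft_force': [-0.1639, 1.1591, 0.1972], 'width': 0.0498, 'grip_force': 0.0}
green (array([254.1, 185.4]), [244, 172, 21, 27, 439]) [ 0.4833 -0.2923  0.06  ]
purple (array([276.7, 120.3]), [264, 108, 27, 25, 536]) [ 0.5041 -0.2306  0.06  ]
purple (array([198.1, 138.7]), [182, 125, 33, 29, 695]) [ 0.431  -0.2472  0.06  ]
purple (array([283.9, 233.7]), [272, 213, 24, 41, 777]) [ 0.5137 -0.3436  0.06  ]
red (array([215.9,  15.8]), [203, 0, 26, 35, 724]) [ 0.4514 -0.1454  0.06  ]
```

Close up the wrist view puts green at (0.483, -0.293), consistent with before. Next I'll descend and close.

move_arm(
  steps=[
    {"dx": 0.2, "dy": 0.1, "dz": 2, "spin": 0},
    {"dx": 0, "dy": 0, "dz": 2.5, "spin": 0},
    {"dx": 0, "dy": 0, "dz": 2.5, "spin": 0},
    {"dx": 0, "dy": 0, "dz": 2, "spin": 0},
    {"dx": 0, "dy": 0, "dz": 2, "spin": 0},
    {"dx": 0, "dy": 0, "dz": 1.2, "spin": 0},
    {"dx": 0, "dy": 0, "dz": 0.9, "spin": 0},
    {"dx": 0, "dy": 0, "dz": 0, "spin": 0},
    {"dx": 0, "dy": 0, "dz": 0, "spin": 0},
  ],
)

```text
time: 2.4
ee_pos: [0.4844, -0.2931, 0.2246]
eef_rot: [0.707, 0.707, 0.0, 0.0]
ft_force: [0.1, 0.6, 0.2]
width: 0.0498
grip_force: 0.0
```

move_arm(
  steps=[
    {"dx": 0, "dy": 0, "dz": 0, "spin": 0},
    {"dx": 0, "dy": 0, "dz": 0, "spin": 0},
    {"dx": 0, "dy": 0, "dz": 0, "spin": 0},
    {"dx": 0, "dy": 0, "dz": 0, "spin": 0},
    {"dx": 0, "dy": 0, "dz": 0, "spin": 0},
    {"dx": 0, "dy": 0, "dz": 0, "spin": 0},
  ],
  claw=1,
  squeeze=15,
)

```text
time: 3.0
ee_pos: [0.484, -0.293, 0.2238]
eef_rot: [0.707, 0.707, 0.0, 0.0]
ft_force: [0.2, -0.6, 0.2]
width: 0.0194
grip_force: 15.0
```

Held: opening 19.4 mm, 15 N. Lift and carry it to the carousel, then turn.

move_arm(
  steps=[
    {"dx": 0, "dy": 0, "dz": -2, "spin": 0},
    {"dx": 0, "dy": 0, "dz": -4, "spin": 0},
    {"dx": 0, "dy": 0, "dz": -4.5, "spin": 0},
    {"dx": 0, "dy": 0, "dz": -4.5, "spin": 0},
    {"dx": 3, "dy": 0, "dz": 0, "spin": 0},
    {"dx": 4, "dy": 0.4, "dz": 0, "spin": 0},
    {"dx": 4, "dy": 0.4, "dz": 0, "spin": 0},
    {"dx": 4, "dy": 0.4, "dz": 0, "spin": 0},
    {"dx": 4, "dy": 0.4, "dz": 0, "spin": 0},
    {"dx": 4, "dy": 0.4, "dz": 0, "spin": 0},
    {"dx": 4, "dy": 0.4, "dz": 0, "spin": 0},
    {"dx": 4, "dy": 0.3, "dz": 0, "spin": 0},
  ],
)

```text
time: 4.2
ee_pos: [0.5108, 0.0186, 0.3736]
eef_rot: [0.707, 0.707, -0.0, -0.0]
ft_force: [0.9, 0.0, -0.4]
width: 0.0194
grip_force: 15.0
```

move_arm(
  steps=[
    {"dx": 4, "dy": 0, "dz": 0, "spin": 0},
    {"dx": 4, "dy": 0, "dz": 0, "spin": 0},
    {"dx": 3.5, "dy": 0, "dz": 0, "spin": 0},
    {"dx": 0, "dy": 0, "dz": 0, "spin": -0.146},
    {"dx": 0, "dy": 0, "dz": 0, "spin": -0.146},
    {"dx": 0, "dy": 0, "dz": 0, "spin": -0.146},
    {"dx": 0, "dy": 0, "dz": 0, "spin": -0.146},
    {"dx": 0, "dy": 0, "dz": 0, "spin": -0.146},
    {"dx": 0, "dy": 0, "dz": 0, "spin": -0.146},
    {"dx": 0, "dy": 0, "dz": 0, "spin": -0.146},
    {"dx": 0, "dy": 0, "dz": 0, "spin": -0.146},
    {"dx": 0, "dy": 0, "dz": 0, "spin": -0.146},
  ],
)

```text
time: 5.4
ee_pos: [0.5109, 0.1319, 0.3734]
eef_rot: [0.125, 0.992, -0.0, -0.0]
ft_force: [0.4, -0.7, -1.9]
width: 0.0193
grip_force: 15.0
```

```bash
python3 - <<'E'
from look import *
from scipy.spatial.transform import Rotation as Ro
from bench import telemetry
st(); s=telemetry.read_state(); M=Ro.from_quat(s["eef_rot"]).as_matrix()
print(np.degrees(np.arctan2(M[1,1],M[0,1])), np.round(M,3).tolist(), (M.T@(np.array([.5113,.153,.3])-s["ee_pos"])*100).round(2))
c=get("scene",2);get("side",2);c=get("wrist",2)
g=cv2.cvtColor(c["img"],cv2.COLOR_RGB2GRAY); m=(g<60).astype(np.uint8)
cs,_=cv2.findContours(m,cv2.RETR_CCOMP,cv2.CHAIN_APPROX_NONE)
for k in cs:
    if 60<len(k)<400:
        e=cv2.fitEllipse(k); print("ring",np.round(e[0],1),np.round(e[1],1),np.round(plane(c,e[0],.065),4))
E
```

```text
{'time': 5.4, 'joint_positions': [-0.0476, 0.1581, -0.3205, 1.7471, 0.0523, 1.2454, 0.9389], 'ee_pos': [0.5109, 0.1319, 0.3734], 'eef_rot': [0.1251, 0.9921, -0.0001, -0.0003], 'ft_force': [0.4227, -0.7496, -1.9453], 'width': 0.0193, 'grip_force': 14.9745}
75.63012808240715 [[-0.969, 0.248, -0.001], [0.248, 0.969, -0.0], [0.001, -0.0, -1.0]] [0.48 2.05 7.34]
ring [251.8 250. ] [ 7.  29.6] [0.5822 0.1123 0.065 ]
ring [329.4 206.6] [32.9 41.4] [0.5541 0.204  0.065 ]
ring [272.8 176.7] [46.7 48.8] [0.5076 0.154  0.065 ]
ring [272.3 175.4] [38.8 43.6] [0.5062 0.1537 0.065 ]
```

View pics/wrist2.png

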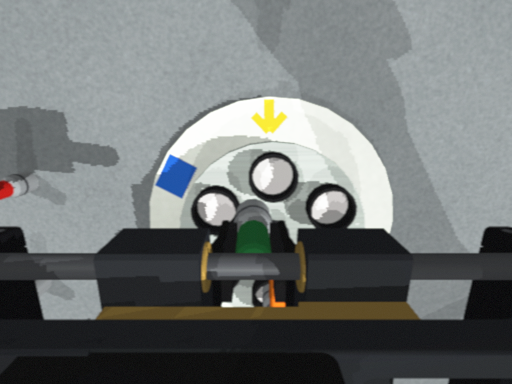

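The wrist view shows the arrow pocket at (272,176), with the arrow above it at (268,117). The nozzle hangs at (255,235), about 2 cm short sideways. I'll centre over the pocket and lower part way.

move_arm(
  steps=[
    {"dx": 0.3, "dy": 1.0, "dz": 0, "spin": 0},
    {"dx": 0.3, "dy": 1.0, "dz": 0, "spin": 0},
    {"dx": 0, "dy": 0, "dz": 1.5, "spin": 0},
    {"dx": 0, "dy": 0, "dz": 2, "spin": 0},
    {"dx": 0, "dy": 0, "dz": 2, "spin": 0},
    {"dx": 0, "dy": 0, "dz": 1.5, "spin": 0},
    {"dx": 0, "dy": 0, "dz": 0, "spin": 0},
    {"dx": 0, "dy": 0, "dz": 0, "spin": 0},
  ],
)

```text
time: 6.35
ee_pos: [0.5103, 0.1537, 0.3042]
eef_rot: [0.128, 0.992, 0.0, 0.0]
ft_force: [-0.6, -0.8, -1.5]
width: 0.0194
grip_force: 15.0
```

```bash
python3 - <<'E'
from look import *
st()
cs=[get(n,3)["img"] for n in("scene","side")]
w=get("wrist",3)["img"]
a=cv2.resize(cs[0][90:210,220:370],None,fx=2.6,fy=2.6,interpolation=cv2.INTER_CUBIC); b=cv2.resize(cs[1][90:210,170:320],None,fx=2.6,fy=2.6,interpolation=cv2.INTER_CUBIC)
w=cv2.resize(w[150:330,120:415],(780,476))[:280]
cv2.imwrite("pics/c3.png",np.vstack([np.hstack([a,b]),w])[:600,:,::-1])
E
```

```text
{'time': 6.35, 'joint_positions': [-0.0818, 0.2335, -0.3338, 1.8145, 0.0845, 1.1073, 0.8689], 'ee_pos': [0.5103, 0.1537, 0.3042], 'eef_rot': [0.1281, 0.9918, 0.0002, 0.0], 'ft_force': [-0.5897, -0.782, -1.5306], 'width': 0.0194, 'grip_force': 14.9764}
```

View pics/c3.png

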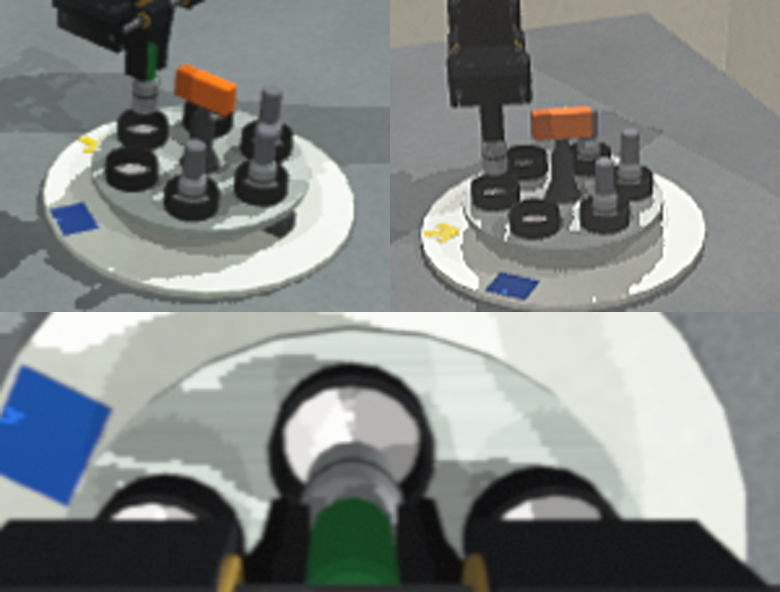

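The crop shows the nozzle directly over the arrow pocket: scene crop (146,95) over (143,130), side crop (495,155) over (496,190). I'll lower it gently.

move_arm(
  steps=[
    {"dx": 0, "dy": 0, "dz": 1, "spin": 0},
    {"dx": 0, "dy": 0, "dz": 1, "spin": 0},
    {"dx": 0, "dy": 0, "dz": 0.6, "spin": 0},
    {"dx": 0, "dy": 0, "dz": 0.3, "spin": 0},
    {"dx": 0, "dy": 0, "dz": 0.2, "spin": 0},
    {"dx": 0, "dy": 0, "dz": 0.1, "spin": 0},
    {"dx": 0, "dy": 0, "dz": 0, "spin": 0},
    {"dx": 0, "dy": 0, "dz": 0, "spin": 0},
  ],
)

```text
time: 7.3
ee_pos: [0.5104, 0.1529, 0.272]
eef_rot: [0.128, 0.992, 0.0, 0.0]
ft_force: [-0.1, 0.3, -2.2]
width: 0.0193
grip_force: 15.0
```

move_arm(
  steps=[
    {"dx": 0, "dy": 0, "dz": 0.1, "spin": 0},
    {"dx": 0, "dy": 0, "dz": 0.1, "spin": 0},
    {"dx": 0, "dy": 0, "dz": 0.05, "spin": 0},
    {"dx": 0, "dy": 0, "dz": 0, "spin": 0},
    {"dx": 0, "dy": 0, "dz": 0, "spin": 0},
  ],
)

```text
time: 7.8
ee_pos: [0.5103, 0.1529, 0.2693]
eef_rot: [0.128, 0.992, 0.0, 0.0]
ft_force: [0.5, 0.5, -2.0]
width: 0.0194
grip_force: 15.0
```

move_arm(
  steps=[
    {"dx": 0, "dy": 0, "dz": 0.05, "spin": 0},
    {"dx": 0, "dy": 0, "dz": 0.05, "spin": 0},
    {"dx": 0, "dy": 0, "dz": 0.05, "spin": 0},
    {"dx": 0, "dy": 0, "dz": 0, "spin": 0},
  ],
)

```text
time: 8.2
ee_pos: [0.5106, 0.153, 0.2687]
eef_rot: [0.128, 0.992, 0.0, 0.001]
ft_force: [-1.9, -1.4, 7.4]
width: 0.0194
grip_force: 15.0
```

Contact: about 9 N up on a seated nozzle. I'll release, retreat, and move over the hub.

move_arm(
  steps=[
    {"dx": 0, "dy": 0, "dz": -0.05, "spin": 0},
    {"dx": 0, "dy": 0, "dz": 0, "spin": 0},
    {"dx": 0, "dy": 0, "dz": 0, "spin": 0},
    {"dx": 0, "dy": 0, "dz": 0, "spin": 0},
    {"dx": 0, "dy": 0, "dz": -1, "spin": 0},
    {"dx": 0, "dy": 0, "dz": -2, "spin": 0},
    {"dx": 0, "dy": 0, "dz": -3, "spin": 0},
    {"dx": 0, "dy": 0, "dz": -4, "spin": 0},
    {"dx": 0, "dy": 0, "dz": 0, "spin": 0},
  ],
  claw=4.5,
)

```text
time: 9.1
ee_pos: [0.5113, 0.1536, 0.3744]
eef_rot: [0.128, 0.992, 0.002, 0.004]
ft_force: [0.2, 0.6, 0.0]
width: 0.0448
grip_force: 0.0
```

```bash
python3 - <<'E'
from look import *
from scipy.spatial.transform import Rotation as Ro
from bench import telemetry
st(); s=telemetry.read_state(); M=Ro.from_quat(s["eef_rot"]).as_matrix()
C={n:get(n,4) for n in("scene","side","wrist")}
g=(40,90); H["green"]=g
for n in C:
  for b in blobs(C[n],"green",30,70,20)[0]:
    x,y,w,h,a=b[1]
    if 10<w<40 and x>100: print(n,"green",b[1],np.round(plane(C[n],(x+w/2-.5,y+h/2-.5),.098),4))
  for b in blobs(C[n],"orange",60)[0]: print(n,"orange",b, np.round(plane(C[n],b[0],.131),4))
print("to axis", (M.T@(np.array([.581,.135,.3])-s["ee_pos"])*100).round(2))
a=cv2.resize(C["scene"]["img"][90:210,220:370],None,fx=2.6,fy=2.6,interpolation=cv2.INTER_CUBIC); b=cv2.resize(C["side"]["img"][90:210,170:320],None,fx=2.6,fy=2.6,interpolation=cv2.INTER_CUBIC)
w=cv2.resize(C["wrist"]["img"],(780,585))[200:480]
cv2.imwrite("pics/c4.png",np.vstack([np.hstack([a,b]),w])[:600,:,::-1])
E
```

```text
{'time': 9.1, 'joint_positions': [-0.0737, 0.1689, -0.3362, 1.7338, 0.0597, 1.24, 0.8898], 'ee_pos': [0.5113, 0.1536, 0.3744], 'eef_rot': [0.128, 0.9918, 0.0018, 0.0041], 'ft_force': [0.2263, 0.5986, 0.0018], 'width': 0.0448, 'grip_force': 0.0}
scene orange (array([139. ,  42.1]), [116, 27, 46, 32, 1101]) [-0.081   0.3688  0.131 ]
scene orange (array([298.8, 124.3]), [287, 115, 24, 20, 313]) [0.5827 0.1333 0.131 ]
side orange (array([235.7, 136.9]), [224, 131, 24, 13, 266]) [0.5782 0.1339 0.131 ]
wrist green [240, 181, 26, 30, 571] [0.5116 0.1529 0.098 ]
wrist orange (array([254.5, 248.3]), [245, 244, 20, 10, 168]) [0.5467 0.1453 0.131 ]
wrist orange (array([255.3, 292.6]), [244, 279, 23, 29, 602]) [0.5882 0.1352 0.131 ]
to axis [-7.16 -0.06  7.49]
```

View pics/c4.png

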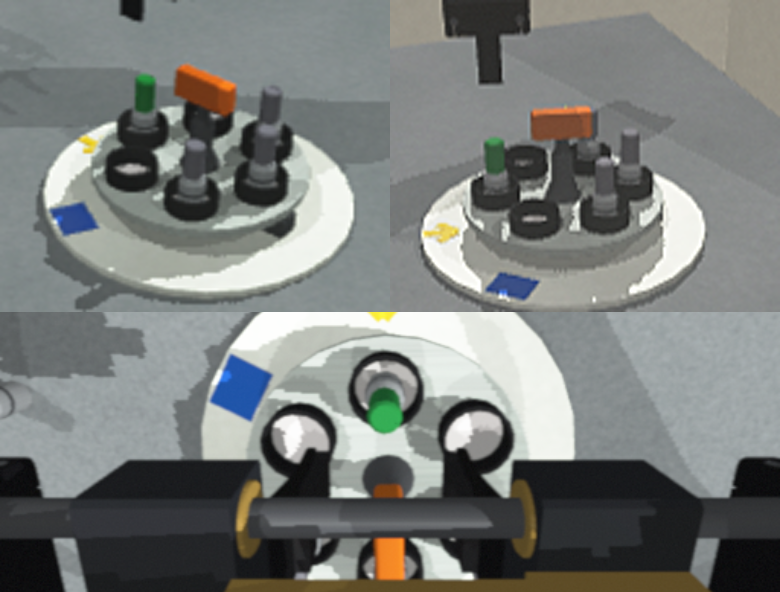

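The nozzle stands upright and centred in the arrow pocket, cap at (145,95) in the scene crop. The bar lies along the tool's x at wrist column 255. I'll move over the hub, descend, and grip across the bar.

move_arm(
  steps=[
    {"dx": -2.4, "dy": -0.1, "dz": 0, "spin": 0},
    {"dx": -2.4, "dy": 0, "dz": 0, "spin": 0},
    {"dx": -2.35, "dy": 0, "dz": 0, "spin": 0},
    {"dx": 0, "dy": 0, "dz": 1.5, "spin": 0},
    {"dx": 0, "dy": 0, "dz": 2, "spin": 0},
    {"dx": 0, "dy": 0, "dz": 2, "spin": 0},
    {"dx": 0, "dy": 0, "dz": 1.5, "spin": 0},
    {"dx": 0, "dy": 0, "dz": 0.9, "spin": 0},
    {"dx": 0, "dy": 0, "dz": 0, "spin": 0},
    {"dx": 0, "dy": 0, "dz": 0, "spin": 0},
  ],
)

```text
time: 10.25
ee_pos: [0.5793, 0.1339, 0.2897]
eef_rot: [0.128, 0.992, 0.0, 0.0]
ft_force: [0.9, -0.3, -0.3]
width: 0.0452
grip_force: 0.0
```

move_arm(
  steps=[
    {"dx": 0, "dy": 0, "dz": 0, "spin": 0},
    {"dx": 0, "dy": 0, "dz": 0, "spin": 0},
    {"dx": 0, "dy": 0, "dz": 0, "spin": 0},
    {"dx": 0, "dy": 0, "dz": 0, "spin": 0},
    {"dx": 0, "dy": 0, "dz": 0, "spin": 0},
    {"dx": 0, "dy": 0, "dz": 0, "spin": 0},
  ],
  claw=0.8,
  squeeze=30,
)

```text
time: 10.85
ee_pos: [0.5796, 0.136, 0.2897]
eef_rot: [0.127, 0.992, 0.002, 0.001]
ft_force: [6.3, 8.1, -5.3]
width: 0.0157
grip_force: 29.9
```

Gripped at 15.7 mm. I'll nudge 2 mm to relieve the side load, then turn smoothly counterclockwise (negative spin).

move_arm(
  steps=[
    {"dx": 0, "dy": 0.2, "dz": 0, "spin": 0},
    {"dx": 0, "dy": 0, "dz": 0, "spin": -0.03},
    {"dx": 0, "dy": 0, "dz": 0, "spin": -0.05},
    {"dx": 0, "dy": 0, "dz": 0, "spin": -0.06},
    {"dx": 0, "dy": 0, "dz": 0, "spin": -0.06},
    {"dx": 0, "dy": 0, "dz": 0, "spin": -0.06},
    {"dx": 0, "dy": 0, "dz": 0, "spin": -0.06},
    {"dx": 0, "dy": 0, "dz": 0, "spin": -0.06},
    {"dx": 0, "dy": 0, "dz": 0, "spin": -0.06},
    {"dx": 0, "dy": 0, "dz": 0, "spin": -0.06},
  ],
)

```text
time: 11.85
ee_pos: [0.5799, 0.1366, 0.2896]
eef_rot: [-0.123, 0.992, 0.001, 0.001]
ft_force: [3.6, 5.3, -1.1]
width: 0.0155
grip_force: 30.1
```

move_arm(
  steps=[
    {"dx": 0, "dy": 0, "dz": 0, "spin": -0.06},
    {"dx": 0, "dy": 0, "dz": 0, "spin": -0.06},
    {"dx": 0, "dy": 0, "dz": 0, "spin": -0.06},
    {"dx": 0, "dy": 0, "dz": 0, "spin": -0.06},
    {"dx": 0, "dy": 0, "dz": 0, "spin": -0.06},
    {"dx": 0, "dy": 0, "dz": 0, "spin": -0.06},
    {"dx": 0, "dy": 0, "dz": 0, "spin": -0.06},
    {"dx": 0, "dy": 0, "dz": 0, "spin": -0.06},
    {"dx": 0, "dy": 0, "dz": 0, "spin": -0.04},
    {"dx": 0, "dy": 0, "dz": 0, "spin": -0.03},
    {"dx": 0, "dy": 0, "dz": 0, "spin": 0},
    {"dx": 0, "dy": 0, "dz": 0, "spin": 0},
  ],
)

```text
time: 13.05
ee_pos: [0.5798, 0.1368, 0.2896]
eef_rot: [-0.388, 0.922, 0.001, 0.001]
ft_force: [3.9, 4.9, -2.0]
width: 0.0159
grip_force: 30.0
```

```bash
python3 - <<'E'
from look import *
from bench import telemetry
st(); print(telemetry.read_state()["torque"])
C={n:get(n,5) for n in("scene","side")}; H["green"]=(40,90)
for n in C:
  for b in blobs(C[n],"green",30,70,20)[0]:
    x,y,w,h,a=b[1]
    if w<40 and x>150: print(n,b[1],np.round(plane(C[n],(x+w/2-.5,y+h/2-.5),.098),4))
a,b=[cv2.resize(C[n]["img"][90:210,x:x+150],None,fx=2.6,fy=2.6,interpolation=cv2.INTER_CUBIC) for n,x in(("scene",220),("side",170))]
cv2.imwrite("pics/c5.png",np.hstack([a,b])[...,::-1])
E
```

```text
{'time': 13.05, 'joint_positions': [0.069, 0.397, -0.4658, 1.6593, 0.1917, 1.1291, 1.9193], 'ee_pos': [0.5798, 0.1368, 0.2896], 'eef_rot': [-0.3876, 0.9218, 0.0007, 0.001], 'ft_force': [3.876, 4.8648, -1.9678], 'width': 0.0159, 'grip_force': 30.0202}
[ 1.41990927 -0.57313411  0.27141906]
scene [267, 133, 9, 16, 121] [0.5321 0.0831 0.098 ]
side [222, 152, 7, 15, 94] [0.5306 0.0857 0.098 ]
```

View pics/c5.png

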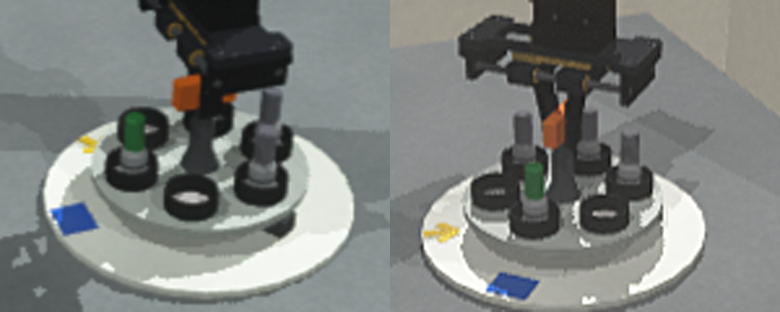

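The nozzle is upright at the blue mark, about (0.531, 0.085) as expected, and an empty pocket is at the arrow. I'll release and retreat.

move_arm(
  steps=[
    {"dx": 0, "dy": 0, "dz": 0, "spin": 0},
    {"dx": 0, "dy": 0, "dz": 0, "spin": 0},
    {"dx": 0, "dy": 0, "dz": 0, "spin": 0},
    {"dx": 0, "dy": 0, "dz": 0, "spin": 0},
    {"dx": 0, "dy": 0, "dz": -1, "spin": 0},
    {"dx": 0, "dy": 0, "dz": -3, "spin": 0},
    {"dx": 0, "dy": 0, "dz": -4, "spin": 0},
    {"dx": 0, "dy": 0, "dz": -4, "spin": 0},
    {"dx": 0, "dy": 0, "dz": 0, "spin": 0},
    {"dx": 0, "dy": 0, "dz": 0, "spin": 0},
    {"dx": 0, "dy": 0, "dz": 0, "spin": 0},
    {"dx": 0, "dy": 0, "dz": 0, "spin": 0},
  ],
  claw=4.5,
)

```text
time: 14.35
ee_pos: [0.5795, 0.1355, 0.4081]
eef_rot: [-0.386, 0.922, 0.0, -0.001]
ft_force: [0.4, -1.0, -0.0]
width: 0.0457
grip_force: 0.0
```

```bash
python3 - <<'E'
from look import *
st(); C={n:get(n,6) for n in("scene","side")}; H["green"]=(40,90)
for n in C:
 for col,z in(("green",.098),("red",.053)):
  for b in blobs(C[n],col,30,70,20)[0]:
    x,y,w,h,a=b[1]
    if w<30 and x>150: print(n,col,b[1],np.round(plane(C[n],(x+w/2-.5,y+h/2-.5),z),4))
a,b=[cv2.resize(C[n]["img"][80:260,x:x+195],None,fx=2,fy=2,interpolation=cv2.INTER_CUBIC) for n,x in(("scene",180),("side",150))]
cv2.imwrite("pics/c6.png",np.hstack([a,b])[...,::-1])
E
```

```text
{'time': 14.35, 'joint_positions': [0.0818, 0.3038, -0.4789, 1.5181, 0.1412, 1.3563, 1.9554], 'ee_pos': [0.5795, 0.1355, 0.4081], 'eef_rot': [-0.3863, 0.9224, 0.0002, -0.001], 'ft_force': [0.3542, -1.0459, -0.0251], 'width': 0.0457, 'grip_force': 0.0}
scene green [267, 133, 10, 16, 122] [0.5332 0.0837 0.098 ]
scene red [191, 190, 10, 17, 140] [ 0.453  -0.1453  0.053 ]
side green [222, 152, 7, 15, 97] [0.5306 0.0857 0.098 ]
side red [220, 223, 10, 18, 152] [ 0.4508 -0.1434  0.053 ]
```

View pics/c6.png

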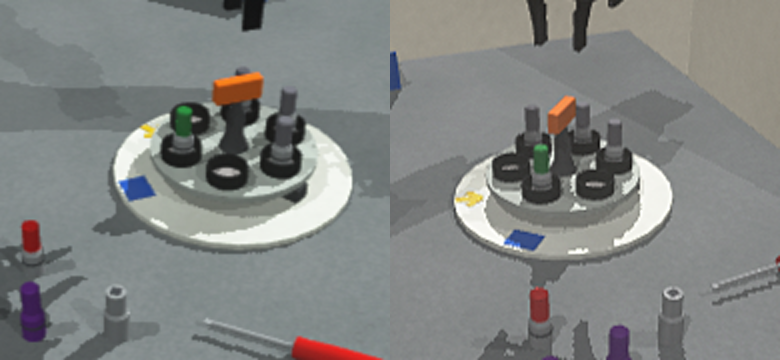

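The picture shows the green nozzle upright in the pocket at the blue mark (183,125 in the left crop). The empty pocket is at the arrow (190,118), the red nozzle hasn't moved and the gripper is clear.

```bash
python3 -c "
from bench import job
print(job.close_job())"
```

```text
the job is handed in; nothing more can be done
None
```

The green-capped nozzle stands upright in its pocket at the blue inspection mark, with an empty pocket at the yellow arrow and the red nozzle unmoved; I handed the job in at about 14.5 s with the gripper clear, and got no verdict back.

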